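# Unbox the belt tensioner and hold its arm back for pinning

### The arm

A 7-joint arm with a two-finger parallel gripper is mounted at the origin on a cart in front of the work surface, level with it; the furniture and walls round the work are solid. World frame = base frame: x ahead of the robot, y to its left, z up, the work surface at z = 0. Lengths are in m, angles in rad, forces in N, time in s.
With the tool pointing down it reaches from about 0.4 to 0.85 m from the base axis. Payload 4.5 kg.
Tool frame: the origin (TCP) lies at the very end of the fingers, on their centre line; the grasp point (between the pads) lies 19 mm behind it; z points along the fingers, y is the line along which they close (so a half turn about z gives the same grasp; the last joint's range is limited). The gripper opens to 88 mm and grips with 3 to 60 N. Pads are 18 mm wide; open, the fingers measure 123 mm over their backs; the gripper's body (75 mm by 187 mm) begins 45 mm behind the grasp point.
Start: joints at [-1.222, 0.689, -0.195, 1.565, 0.157, 0.902, -0.215], TCP at [0.193, 0.594, 0.218] pointing down, gripper open.
Joint ranges: [-3.01, 3.01], [-0.46, 2.08], [-1.47, 1.51], [0.13, 2.56], [-1, 4.14], [0.04, 2.09], [-2.66, 2.66]. Speed limits (rad/s): [2.57, 2.57, 3.14, 3.14, 3.14, 3.14, 3.14].

### API

Orientations are given as a rotation vector (axis times angle).
In Python, from plant import env, imaging, order, models gives the robot as it stands.
- The arm moves only by the tool move_arm, never from a script. Its argument "deltas" is a list of rows, each a list of 3 entries, a list of its own where there are three numbers: the opening, from -1 (shut) to 1 (fully open), then the shift along the tool's x, y, z in m, then the turn about the tool's z in degrees. A call has 1 to 5 rows; each row is the pose to reach, as a shift and turn from the pose commanded when the call began, along the tool's axes at that moment; what a row does not reach only later rows make up. A row lasts 1/10 s, in which the tool goes at most 50 mm and 8.59 degrees, less where a joint would pass 70% of its speed; a pose out of reach is approached as far as the arm can. A call with a gripper value outside its range is refused whole. The fingers move at their own pace and stop on an object; "squeeze" is the grip in N (left out, the last holds). Time passes only in rows, so rows that repeat a pose let the fingers close. It gives the time, the measured TCP pose, the force, the opening and the grip force at its end, in the units of the state.
- env.get_state(): the state, without advancing time (a new reading comes with each control period).
- imaging.camera(name): name is "scene" or "top" or "wrist"; returns (picture, depth): 400x640x3 uint8, red, green, blue; 400x640 float32, m along the optical axis (not along the pixel's ray), 0 where there is no reading.
- imaging.camera_params(name): a dict with "K" (3x3 intrinsics, pixels), "R" (3x3) and "t" (3): a world point X has camera coordinates R X + t; the wrist camera has in their place "hand_eye" (4x4, takes a point from camera to tool coordinates, whose origin is the TCP and whose axes are the flange's). Camera axes: x right, y down, z forward; pixel columns grow to the right and rows downward; lengths in m; the calibration is good to about 2 mm. A picture is of the moment at which its call begins: read the wrist's pose just before it. camera_params takes no time and is no camera call.
- order.job_done(): hands the job in; it is judged then, once.
Trained networks look in the newest picture that a camera, given by its name, has taken for a name from the list of things; names that differ only in an ending like _2 or _b are one class to them, and where a whole thing is asked for, a point or a joint stands for the part that bears it (a point fixed in the world has none). Each returns a list of dicts, best first, with "confidence" (0 to 1); they miss things now and then, are a little off and sometimes report something else, mostly with a low value. They report only what shows in the picture. A call takes as long as a camera call.
- models.look_for(camera, target): "rect" ([centre column, centre row, width, height] as shares, 0 to 1, of the picture: columns of its width, rows of its height, round what is visible of it).
The state is a dict: "time": time; "qpos": joint angles; "joint_vel": joint speeds; "joint_efforts": joint torques, N m; "eef_pos": TCP position; "tcp_rot": TCP orientation; "wrist_force": force on the tool from outside, world axes, zero at the start; "moment": the same for the moment, N m; "width": finger opening in m; "gripper_force": force on a finger pad.
Only numpy, scipy, OpenCV 4.12 (cv2) and the standard library are available. Lean on these libraries where they do the work, as an engineer would, in place of code of your own. Each camera call takes 0.05 s, during which the arm holds its last target. There are 200 camera calls.

### The job

A spare spring belt tensioner lies in the small cardboard carton. First swing both side flaps of the carton wide open, well past upright so that they lean outward, and leave them so; then push the tensioner's arm by its roller, with the fingertips, back past the ratchet click until it is up against its end stop, and finish while still holding it pressed there, so that I can put in the locking pin. Do not shift the beaker, the tape roll or the slide carton.

Things in the scene. Friction and masses are not known exactly. Their poses are not given: they have to be found in the camera images.
- carton: brown carton, fixed to the table, 194 mm along its x, 170 mm along its y, 75 mm high to the rim, board 3 mm; origin at the centre of its underside, z up, +x away from the robot at yaw 0 (turned up to 0.3 rad). The flaps of its x ends are folded down outside, sticking out 12 mm; its two side flaps stand ajar.
- flap_left (a joint): angle of the flap on the carton's +y wall (rad): 0 = lying flat over the opening, 1.57 = upright, up to 2.9 = folded back outward almost level. Starts at 0.55 to 0.95, stays where it is left (light crease friction of 0.014 N m). Flap 60 mm long from hinge to free edge, 188 mm wide, 3 mm thick.
- flap_right (a joint): the same for the flap on the carton's -y wall; grows in the same way as it opens outward.
- flap_left_edge (a point): middle of the free edge of the left flap
- flap_right_edge (a point): middle of the free edge of the right flap
- flap_left_hinge (a point): middle of the left flap's hinge line, along the carton's x on the +y rim, 76 mm above the table, 83 mm from the carton's middle
- flap_right_hinge (a point): the same on the -y rim
- tensioner: aluminium base plate of the tensioner, 120 (its x) x 130 (its y) x 14 mm, fixed on the carton's floor (3 mm above the table), turned up to 0.12 rad against the carton; origin at the centre of its underside, +x is the way the arm is pushed
- pivot_top (a point): top of the arm's pivot, on its upright axis, at (0, -55) mm in the plate's frame, 46 mm over its underside
- idler: the swinging arm: grey bar 16 mm wide, from the pivot outward along its own +y; its bar top lies 36 mm over the plate's underside; it carries the roller at 75 mm from the pivot and a steel tooth at its end, 95 mm from the pivot. Origin on the pivot axis.
- roller (a point): centre of the top of the black upright roller (29 mm across its flanges, 26 mm between them) on the arm, 68 mm over the plate's underside, 71 mm above the table; the roller's body reaches down to 38 mm over the plate's underside
- swing_arm (a joint): arm angle (rad), clockwise from above: 0 = at rest (arm points 0.30 rad to the -x side of the plate's +y); grows as the roller is pushed to the plate's +x. The pawl clicks in behind the tooth at about 0.42 (let go then, the arm rests there); 0.60 = end stop (arm 0.30 rad to the +x side). Spring: about 3.6 N at the roller at 0, 11 N at 0.60, a little more while lifting the pawl.
- pawl (a joint): angle of the sprung ratchet pawl (rad): 0 = dropped in, lifts about 0.3 while the tooth passes
- pawl_nose (a point): inner end of the pawl's nose, at the tooth's path beside the end of the arm; pawl top is 36 mm over the plate's underside
- beaker: bystander: clear beaker, 53 mm across, 70 mm high, to the left; origin under its centre
- tape_roll: bystander: roll of tape lying flat, 96 mm across, 25 mm high, to the left; origin under its centre
- slide_carton: bystander: closed small carton 56x82x34 mm, to the right; origin under its centre

How it is judged:
By the outcome, as a careful person would: the job done as asked, in the order asked, and still so for the second after the job is handed in, while the arm keeps its last pose, push and grip.
It also fails if it takes over 54 s, if anything falls off the work surface, if the arm or the gripper's body presses on something with over 40 N, if the wrist force passes 120 N, or if a joint passes its speed limit or range.

## Working session

There is one attempt and no reset: what is moved stays moved. The work goes in short steps, Python scripts to look and compute and a tool call to move; the robot and the scene stay as the last step left them, time stands still between calls to the robot, and variables do not carry over. Pictures are saved under pics/ and viewed, at most 10 in all, crops included, and the job is handed in when it is done.

Besides the shell and the picture viewer there is one more tool, called after "Call:" in YAML: its name, and indented under it one key for each argument. move_arm: Moves the arm, as the interface text tells. Its arguments: {"type":"object","properties":{"deltas":{"type":"array"},"squeeze":{"type":"number"}},"required":["deltas"]}

```bash
mkdir -p pics; ls; cat > h.py <<'E'
from plant import env, imaging, order, models
import numpy as np, cv2
from scipy.spatial.transform import Rotation as Rn
def unproj(cam,depth,u,v,P=None):
    p=imaging.camera_params(cam);K=p["K"];d=depth[int(v),int(u)]
    c=np.linalg.inv(K)@np.array([u,v,1.])*d
    return np.array(p["R"]).T@(c-np.array(p["t"]))
def cloud(cam,depth):
    p=imaging.camera_params(cam);K=np.array(p["K"])
    v,u=np.mgrid[:400,:640]
    c=np.stack([(u-K[0,2])/K[0,0]*depth,(v-K[1,2])/K[1,1]*depth,depth],-1)
    return (c-np.array(p["t"]))@np.array(p["R"])
E
python3 - <<'E'
from h import *
s=env.get_state();print({k:np.round(v,3).tolist() for k,v in s.items()})
for c in ["top","scene"]:
    im,d=imaging.camera(c);cv2.imwrite(f"pics/{c}0.png",im[:,:,::-1]);np.save(f"{c}_d.npy",d)
    W=cloud(c,d)
    for n in ["carton","roller","pivot_top","flap_left_edge","flap_right_edge","flap_left_hinge","flap_right_hinge","pawl_nose","beaker","tape_roll","slide_carton"]:
        r=models.look_for(c,n)
        if r:
            b=r[0]["rect"];u=b[0]*640;v=b[1]*400
            print(c,n,round(r[0]["confidence"],2),np.round([u,v,b[2]*640,b[3]*400]),np.round(W[int(v),int(u)],3), d[int(v),int(u)])
    p=imaging.camera_params(c);print(np.round(p["K"],1).tolist(),np.round(p["R"],2).tolist(),np.round(-np.array(p["R"]).T@p["t"],3))
E
```

```text
pics
{'time': 0.0, 'qpos': [-1.222, 0.69, -0.195, 1.566, 0.157, 0.902, -0.215], 'joint_vel': [-0.001, 0.0, -0.001, 0.001, -0.001, -0.001, -0.001], 'joint_efforts': [-0.001, -52.756, -1.267, -15.344, -0.053, 0.006, 0.0], 'eef_pos': [0.193, 0.594, 0.217], 'tcp_rot': [-0.492, -3.103, 0.003], 'wrist_force': [-0.28, -0.646, -0.582], 'moment': [-0.019, 0.001, -0.029], 'gripper_force': 0.0, 'width': 0.088}
top carton 0.61 [329. 200.  49.  65.] [ 0.525 -0.103  0.02 ] 1.6599
top roller 0.43 [313. 199.  14.  55.] [ 0.518 -0.046  0.106] 1.5736253
top pivot_top 0.98 [333. 202.  28.  33.] [ 0.523 -0.117  0.007] 1.6728733
top flap_left_edge 0.77 [312. 196.  12.  54.] [ 0.525 -0.04   0.106] 1.5739969
top flap_right_edge 0.67 [351. 193.  14.  57.] [ 0.535 -0.17   0.1  ] 1.583232
top flap_left_hinge 0.82 [310. 195.  12.  56.] [ 0.531 -0.036  0.091] 1.5897473
top flap_right_hinge 0.93 [350. 192.   9.  60.] [ 0.536 -0.166  0.111] 1.5726964
top beaker 0.75 [209. 232.  22.  19.] [0.419 0.317 0.003] 1.656127
top tape_roll 0.79 [206. 193.  27.  22.] [0.558 0.335 0.001] 1.6793425
top slide_carton 0.71 [428.
[... 414 characters left out ...]
707549
scene flap_left_edge 0.57 [333. 184.  23.  22.] [ 0.538 -0.056  0.122] 1.3869907
scene flap_right_edge 0.89 [367. 203.  38.  48.] [ 0.534 -0.173  0.101] 1.3493289
scene flap_right_hinge 0.75 [366. 205.  32.  42.] [ 0.526 -0.174  0.099] 1.3444393
scene pawl_nose 0.74 [340. 215.  25.  30.] [ 0.496 -0.107  0.049] 1.3813672
scene beaker 0.73 [366. 204.  38.  47.] [ 0.527 -0.173  0.102] 1.3436406
scene tape_roll 0.61 [244. 175.  28.  19.] [0.568 0.332 0.002] 1.6384089
scene slide_carton 0.89 [438. 287.  38.  30.] [ 0.386 -0.461  0.033] 1.1711193
[[448.5, 0.0, 320.2], [0.0, 448.5, 199.3], [0.0, 0.0, 1.0]] [[0.52, -0.86, 0.01], [-0.51, -0.31, -0.8], [0.69, 0.41, -0.6]] [-0.458 -0.603  0.919]
```

```bash
python3 - <<'E'
from h import *
a=cv2.imread("pics/top0.png")[150:250,280:380];b=cv2.imread("pics/scene0.png")[155:265,290:400]
cv2.imwrite("pics/c0.png",np.hstack([cv2.resize(a,(400,400),interpolation=2),cv2.resize(b,(400,400),interpolation=2)]))
P=[]
for c in ["top","scene"]:
    d=np.load(c+"_d.npy");W=cloud(c,d);m=(d>0)&(abs(W[...,0]-.53)<.17)&(abs(W[...,1]+.1)<.17)
    w=W[m];P.append(w);print(c,[ (round(h,2),((w[:,2]>h)&(w[:,2]<=h+.01)).sum()) for h in np.arange(-.01,.16,.01)])
np.save("P.npy",np.vstack(P))
# height map from above
im=np.zeros((340,340,3),np.uint8)
for w,ch in zip(P,(0,2)):
    for x,y,z in w[w[:,2]>.012]:
        cv2.circle(im,(int((-.1+.17-y-0)*1000) if 0 else int((.07-y)*1000),int((.70-x)*1000)),1,[int(v) for v in cv2.applyColorMap(np.uint8([[min(255,z/.13*255)]]),2)[0,0]],-1)
im=cv2.resize(im,(680,680))[40:640]
for k in range(0,7): cv2.putText(im,str(round(.07-.05*k,2)),(100*k,10),0,.35,(255,255,255)); cv2.putText(im,str(round(.68-.05*k,2)),(0,100*k+10),0,.35,(255,255,255))
cv2.imwrite("pics/hm0.png",im)
E
```

```text
top [(np.float64(-0.01), np.int64(3072)), (np.float64(0.0), np.int64(3214)), (np.float64(0.01), np.int64(669)), (np.float64(0.02), np.int64(222)), (np.float64(0.03), np.int64(136)), (np.float64(0.04), np.int64(118)), (np.float64(0.05), np.int64(113)), (np.float64(0.06), np.int64(125)), (np.float64(0.07), np.int64(279)), (np.float64(0.08), np.int64(335)), (np.float64(0.09), np.int64(254)), (np.float64(0.1), np.int64(240)), (np.float64(0.11), np.int64(281)), (np.float64(0.12), np.int64(158)), (np.float64(0.13), np.int64(4)), (np.float64(0.14), np.int64(0)), (np.float64(0.15), np.int64(0))]
scene [(np.float64(-0.01), np.int64(1713)), (np.float64(0.0), np.int64(2649)), (np.float64(0.01), np.int64(350)), (np.float64(0.02), np.int64(340)), (np.float64(0.03), np.int64(450)), (np.float64(0.04), np.int64(433)), (np.float64(0.05), np.int64(415)), (np.float64(0.06), np.int64(422)), (np.float64(0.07), np.int64(402)), (np.float64(0.08), np.int64(277)), (np.float64(0.09), np.int64(183)), (np.float64(0.1), np.int64(185)), (np.float64(0.11), np.int64(192)), (np.float64(0.12), np.int64(99)), (np.float64(0.13), np.int64(1)), (np.float64(0.14), np.int64(0)), (np.float64(0.15), np.int64(0))]
```

View pics/c0.png

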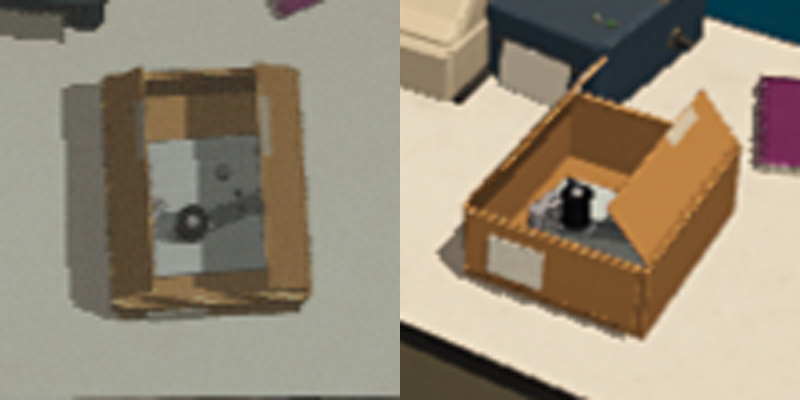

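View pics/hm0.png

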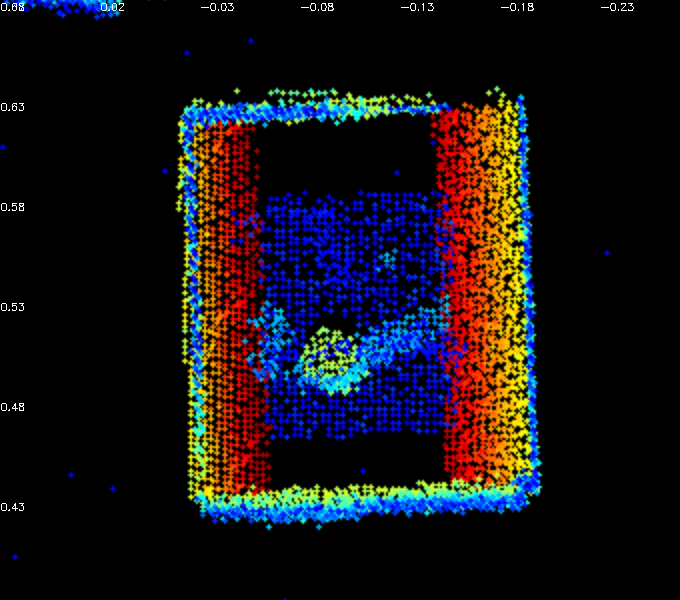

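Two views together show the carton: yaw about 0.045, centre about (0.53, -0.105), with the rim near z 0.075. The roller is near (0.505, -0.094), and the flap edges are near y -0.055 and -0.147 at z 0.12. First I shut the gripper and turn the tool so its y axis lies along the carton's x.

Call:
move_arm:
  deltas:
    - [-1,[0,0,0],8.5]
    - [-1,[0,0,0],17]
    - [-1,[0,0,0],25.5]
    - [-1,[0,0,0],34]
    - [-1,[0,0,0],42.5]
  squeeze: 20

```text
time: 1.7
eef_pos: [0.1934, 0.5944, 0.2177]
tcp_rot: [-1.591, -2.708, -0.0]
wrist_force: [-0.0, -0.6, 0.2]
width: 0.0499
gripper_force: 0.0
```

Call:
move_arm:
  deltas:
    - [-1,[0,0,0],8.5]
    - [-1,[0,0,0],17]
    - [-1,[0,0,0],25.5]
    - [-1,[0,0,0],27]
    - [-1,[0,0,0],27]

```text
time: 2.2
eef_pos: [0.1933, 0.5944, 0.2176]
tcp_rot: [2.17, 2.272, 0.0]
wrist_force: [0.2, 0.9, -0.2]
width: 0.01
gripper_force: 0.0
```

```bash
python3 - <<'E'
from h import *
P=np.load("P.npy");w=P[(P[:,2]>.066)&(P[:,2]<.080)&(abs(P[:,0]-.53)<.115)&(abs(P[:,1]+.105)<.1)]
# rim fit: model = outline rectangle 191x167 (mid-board)
from scipy.optimize import least_squares
def f(p):
    c,s=np.cos(p[2]),np.sin(p[2]);q=(w[:,:2]-p[:2])@np.array([[c,-s],[s,c]])
    d=np.maximum(abs(q[:,0])-.0955,abs(q[:,1])-.0835);return d
r=least_squares(f,[.53,-.105,.045],loss="cauchy",f_scale=.002);print("carton",r.x.round(4))
c,s=np.cos(r.x[2]),np.sin(r.x[2])
q=P.copy();q[:,:2]=(P[:,:2]-r.x[:2])@np.array([[c,-s],[s,c]])
m=(q[:,2]>.084)&(abs(q[:,0])<.085)
for sg in(1,-1):
    e=q[m&(q[:,1]*sg>0)];a=np.arctan2(np.median((e[:,2]-.076)/(.083-sg*e[:,1])),1);print("flap",sg,a.round(2),np.percentile(e[:,2],98).round(3))
m=(q[:,2]>.06)&(abs(q[:,0])<.07)&(abs(q[:,1])<.035);print("roller",P[m].mean(0).round(4),np.ptp(P[m],0).round(3),m.sum())
s=env.get_state();print(s["time"],s["eef_pos"],s["tcp_rot"],Rn.from_rotvec(s["tcp_rot"]).as_matrix().round(3).tolist(),s["width"])
E
```

```text
carton [ 0.5284 -0.1098  0.0333]
flap 1 1.07 0.129
flap -1 0.88 0.123
roller [ 0.4984 -0.0975  0.0695] [0.032 0.032 0.017] 123
2.2 [0.1932649  0.59435911 0.21759489] [2.16977636e+00 2.27169683e+00 3.27440334e-05] [[-0.046, 0.999, 0.0], [0.999, 0.046, -0.0], [-0.0, 0.0, -1.0]] 0.010023893491802606
```

Call:
move_arm:
  deltas:
    - [-1,[-0.04,0.02,0],0]
    - [-1,[-0.08,0.04,0],0]
    - [-1,[-0.12,0.06,0],0]
    - [-1,[-0.16,0.08,0],0]
    - [-1,[-0.2,0.1,0],0]

```text
time: 2.7
eef_pos: [0.3027, 0.3974, 0.2179]
tcp_rot: [-2.169, -2.272, -0.001]
wrist_force: [0.6, 0.3, 0.8]
width: 0.0002
gripper_force: 0.0
```

Call:
move_arm:
  deltas:
    - [-1,[-0.04,0.02,0],0]
    - [-1,[-0.08,0.04,0],0]
    - [-1,[-0.12,0.06,0],0]
    - [-1,[-0.16,0.08,0],0]
    - [-1,[-0.2,0.1,0],0]

```text
time: 3.2
eef_pos: [0.4114, 0.2018, 0.2179]
tcp_rot: [2.169, 2.272, 0.002]
wrist_force: [1.3, 0.3, 0.3]
width: 0.0006
gripper_force: 0.0
```

Call:
move_arm:
  deltas:
    - [-1,[-0.045,0.02,0],0]
    - [-1,[-0.09,0.04,0],0]
    - [-1,[-0.135,0.06,0],0]
    - [-1,[-0.18,0.08,0],0]
    - [-1,[-0.22,0.1,0],0]

```text
time: 3.7
eef_pos: [0.5206, -0.0149, 0.2179]
tcp_rot: [2.171, 2.27, 0.001]
wrist_force: [1.1, 0.7, 0.3]
width: 0.0006
gripper_force: 0.0
```

Call:
move_arm:
  deltas:
    - [-1,[-0.03,0,0],0]
    - [-1,[-0.06,0,0],0]
    - [-1,[-0.09,0,0],0]
    - [-1,[-0.1,0,0],0]
    - [-1,[-0.1,0,0],0]

```text
time: 4.2
eef_pos: [0.5241, -0.1135, 0.2177]
tcp_rot: [2.175, 2.267, 0.0]
wrist_force: [0.2, 0.3, 0.3]
width: 0.0007
gripper_force: 0.0
```

```bash
cat >> h.py <<'E'
def wristcloud():
    s=env.get_state();im,d=imaging.camera("wrist")
    p=imaging.camera_params("wrist");K=np.array(p["K"]);H=np.array(p["hand_eye"])
    R=Rn.from_rotvec(s["tcp_rot"]).as_matrix()
    v,u=np.mgrid[:400,:640]
    c=np.stack([(u-K[0,2])/K[0,0]*d,(v-K[1,2])/K[1,1]*d,d],-1)
    return im,d,(c@H[:3,:3].T+H[:3,3])@R.T+s["eef_pos"]
E
python3 - <<'E'
from h import *
im,d,W=wristcloud();cv2.imwrite("pics/w0.png",im[:,:,::-1])
for n in ["roller","pivot_top","flap_left_edge","flap_right_edge","pawl_nose"]:
    for r in models.look_for("wrist",n)[:1]:
        b=r["rect"];u=int(b[0]*640);v=int(b[1]*400);print(n,round(r["confidence"],2),[u,v],np.round([b[2]*640,b[3]*400]),W[v,u].round(4))
print(imaging.camera_params("wrist")["hand_eye"])
m=(d>0)&(abs(W[...,0]-.503)<.03)&(abs(W[...,1]+.097)<.035)&(W[...,2]>.062)&(W[...,2]<.08);q=W[m]
if len(q): print(m.sum(),q.mean(0),q.min(0),q.max(0))
E
```

```text
roller 0.9 [313, 182] [51. 99.] [ 0.5104 -0.1224  0.0384]
pivot_top 0.72 [324, 182] [104.  99.] [ 0.5224 -0.1279  0.0141]
flap_left_edge 0.96 [334, 107] [238.  48.] [ 0.5276 -0.0419  0.1016]
flap_right_edge 0.87 [332, 249] [217.  20.] [ 0.5263 -0.1035  0.2421]
[[ 7.16527027e-04 -9.54605199e-01 -2.97873128e-01  7.77449475e-02]
 [ 9.99999680e-01  7.89716103e-04 -1.25356388e-04 -3.43483858e-04]
 [ 3.54901065e-04 -2.97872943e-01  9.54605460e-01 -1.65543343e-01]
 [ 0.00000000e+00  0.00000000e+00  0.00000000e+00  1.00000000e+00]]
690 [ 0.49987571 -0.09625325  0.06922264] [ 0.48544197 -0.11060863  0.06626776] [ 0.51371092 -0.08252744  0.07381464]
```

View pics/w0.png

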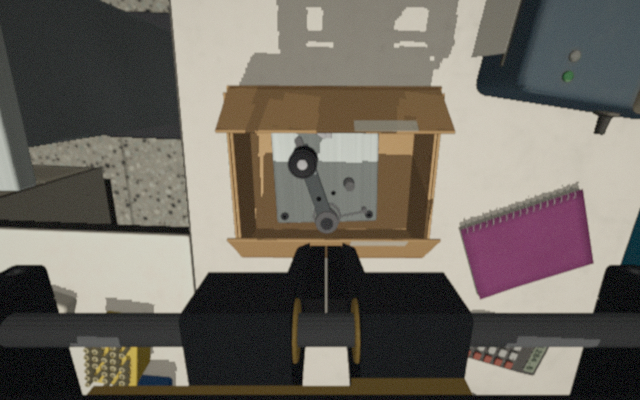

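The wrist view agrees: the roller (px 303,162) is at (0.4995, -0.0965, 0.070), and the gap between the flap edges (rows 132 and 240) is clear. Next I go down between the flaps and sweep the left one out.

Call:
move_arm:
  deltas:
    - [-1,[0.005,0,0.03],0]
    - [-1,[0.005,0,0.06],0]
    - [-1,[0.005,0,0.09],0]
    - [-1,[0.005,0,0.12],0]
    - [-1,[0.005,0,0.126],0]

```text
time: 5.0
eef_pos: [0.522, -0.1056, 0.089]
tcp_rot: [-2.168, -2.267, 0.004]
wrist_force: [-0.5, -0.2, 0.0]
width: 0.0005
gripper_force: 0.0
```

Call:
move_arm:
  deltas:
    - [-1,[0.012,0,0],0]
    - [-1,[0.024,0,0],0]
    - [-1,[0.036,0,0],0]
    - [-1,[0.048,0,0],0]
    - [-1,[0.06,0,0],0]

```text
time: 5.5
eef_pos: [0.5219, -0.0457, 0.0925]
tcp_rot: [2.172, 2.269, 0.002]
wrist_force: [-0.1, -0.7, -0.4]
width: 0.0004
gripper_force: 0.2
```

Call:
move_arm:
  deltas:
    - [-1,[0.01,0,0],0]
    - [-1,[0.02,0,0],0]
    - [-1,[0.03,0,0],0]
    - [-1,[0.037,0,0],0]
    - [-1,[0.037,0,0],0]

```text
time: 6.0
eef_pos: [0.5197, -0.0087, 0.0915]
tcp_rot: [-2.17, -2.27, -0.001]
wrist_force: [0.2, 0.5, 0.1]
width: 0.0005
gripper_force: 0.0
```

```bash
cat >> h.py <<'E'
def flaps(c="scene"):
    im,d=imaging.camera(c);W=cloud(c,d);x0,y0,a=.5284,-.1098,.0333;k,s=np.cos(a),np.sin(a)
    q=W.copy();q[...,:2]=(W[...,:2]-[x0,y0])@np.array([[k,-s],[s,k]])
    for sg in(1,-1):
        e=q[(d>0)&(abs(q[...,0])<.08)&(q[...,2]>.083)&(q[...,2]<.14)&(abs(q[...,1]*sg-.083)<.064)]
        if len(e): print(c,sg,len(e),"angle",np.median(np.arctan2(e[:,2]-.076,.083-sg*e[:,1])).round(2),"y",np.percentile(e[:,1]*sg,[2,98]).round(3),"z",np.percentile(e[:,2],98).round(3))
    return im
E
python3 - <<'E'
from h import *
a=flaps("top");b=flaps("scene")
cv2.imwrite("pics/c1.png",np.hstack([cv2.resize(a[130:250,270:390],(400,400)),cv2.resize(b[145:265,280:400],(400,400))])[:,:,::-1])
E
```

```text
top -1 463 angle 0.85 y [0.041 0.077] z 0.125
scene 1 487 angle 2.22 y [0.087 0.12 ] z 0.135
scene -1 599 angle 0.92 y [0.044 0.081] z 0.123
```

View pics/c1.png

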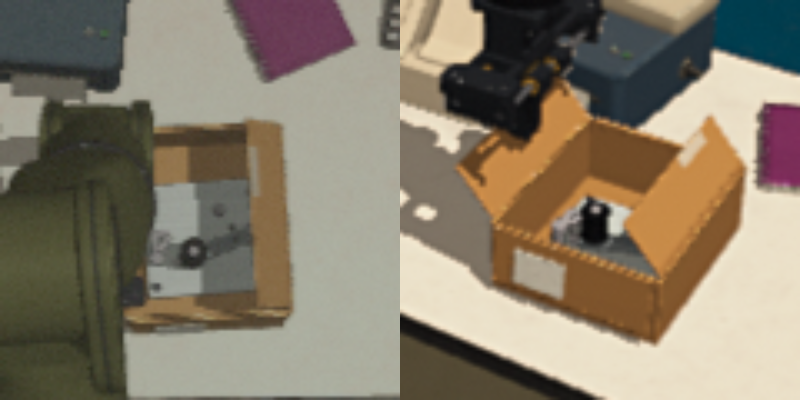

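The left flap is about 2.2 rad open. I push it a little further, then sweep back to open the right one.

Call:
move_arm:
  deltas:
    - [-1,[0.008,0,0],0]
    - [-1,[0.016,0,0],0]
    - [-1,[0.018,0,0],0]
    - [-1,[0.018,0,0],0]
    - [-1,[0,0,0],0]

```text
time: 6.6
eef_pos: [0.5199, -0.0074, 0.0915]
tcp_rot: [-2.167, -2.273, -0.002]
wrist_force: [-0.6, -0.2, 0.2]
width: -0.0
gripper_force: 0.0
```

Call:
move_arm:
  deltas:
    - [-1,[-0.03,0,0],0]
    - [-1,[-0.06,0,0],0]
    - [-1,[-0.09,0,0],0]
    - [-1,[-0.11,0,0],0]
    - [-1,[-0.122,0,0],0]

```text
time: 7.1
eef_pos: [0.5247, -0.1348, 0.0916]
tcp_rot: [2.176, 2.265, -0.001]
wrist_force: [1.0, 0.0, -0.1]
width: 0.0004
gripper_force: 0.0
```

Call:
move_arm:
  deltas:
    - [-1,[-0.012,0,0],0]
    - [-1,[-0.024,0,0],0]
    - [-1,[-0.036,0,0],0]
    - [-1,[-0.048,0,0],0]
    - [-1,[-0.06,0,0],0]

```text
time: 7.6
eef_pos: [0.5277, -0.1927, 0.0915]
tcp_rot: [-2.172, -2.269, -0.0]
wrist_force: [0.1, 0.3, -0.5]
width: 0.0005
gripper_force: 0.3
```

Call:
move_arm:
  deltas:
    - [-1,[-0.01,0,0],0]
    - [-1,[-0.02,0,0],0]
    - [-1,[-0.03,0,0],0]
    - [-1,[-0.038,0,0],0]
    - [-1,[-0.038,0,0],0]

```text
time: 8.1
eef_pos: [0.5291, -0.232, 0.0916]
tcp_rot: [2.175, 2.266, -0.001]
wrist_force: [0.7, -0.8, -0.3]
width: 0.0005
gripper_force: 0.0
```

```bash
python3 - <<'E'
from h import *
flaps("top");flaps("scene")
E
```

```text
top 1 602 angle 2.51 y [0.091 0.135] z 0.116
top -1 63 angle 2.24 y [0.083 0.102] z 0.098
scene 1 584 angle 2.46 y [0.088 0.131] z 0.113
scene -1 262 angle 2.47 y [0.091 0.132] z 0.129
```

Both flaps are at about 2.47 rad. Next I move in behind the roller, on its -x side, and check the gaps before going down.

Call:
move_arm:
  deltas:
    - [-1,[0.03,0,-0.01],0]
    - [-1,[0.06,-0.01,-0.03],0]
    - [-1,[0.09,-0.03,-0.04],0]
    - [-1,[0.12,-0.05,-0.04],0]
    - [-1,[0.14,-0.064,-0.04],0]

```text
time: 8.7
eef_pos: [0.4577, -0.0899, 0.1321]
tcp_rot: [-2.169, -2.271, -0.001]
wrist_force: [-0.3, 0.7, -0.4]
width: 0.0002
gripper_force: 0.0
```

Call:
move_arm:
  deltas:
    - [-1,[0,0,0],0]
    - [-1,[0,0,0],0]

```text
time: 8.9
eef_pos: [0.4598, -0.0924, 0.1318]
tcp_rot: [2.171, 2.27, 0.001]
wrist_force: [-0.4, 0.3, -1.2]
width: 0.0005
gripper_force: 0.0
```

```bash
python3 - <<'E'
from h import *
print(env.get_state()["eef_pos"]);flaps("top");b=flaps("scene")
im,d,W=wristcloud();print([(c["confidence"],np.round(c["rect"],3)) for c in models.look_for("wrist","roller")[:1]])
m=(d>0)&(abs(W[...,0]-.503)<.03)&(abs(W[...,1]+.097)<.03)&(W[...,2]>.062)&(W[...,2]<.08);q=W[m]
if len(q): print(m.sum(),q.mean(0),q.min(0),q.max(0))
cv2.imwrite("pics/c2.png",np.hstack([cv2.resize(im,(480,300)),cv2.resize(b[145:265,280:400],(300,300))])[:,:,::-1])
E
```

```text
[ 0.45979212 -0.09239358  0.13182546]
top 1 443 angle 2.52 y [0.091 0.135] z 0.115
top -1 638 angle 2.43 y [0.084 0.129] z 0.113
scene 1 274 angle 2.45 y [0.089 0.13 ] z 0.113
scene -1 367 angle 2.47 y [0.089 0.132] z 0.114
[(0.92, array([0.598, 0.555, 0.083, 0.242]))]
1141 [ 0.4995391  -0.09605209  0.06917028] [ 0.48570262 -0.11156086  0.0657307 ] [ 0.51430858 -0.08218468  0.07298405]
```

View pics/c2.png

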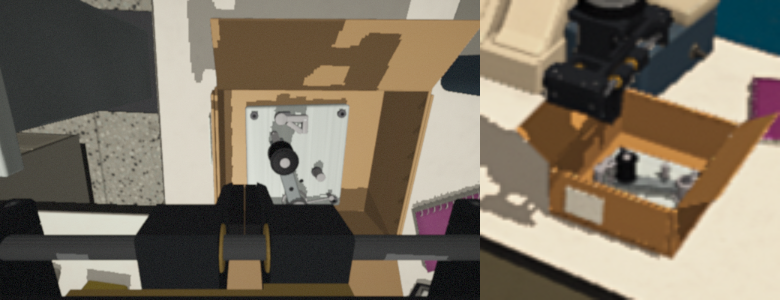

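The left view shows the fingers lined up with the roller (px 284,160), and both flaps lean outward. Now down behind it.

Call:
move_arm:
  deltas:
    - [-1,[-0.002,0,0.02],0]
    - [-1,[-0.002,0,0.04],0]
    - [-1,[-0.002,0,0.06],0]
    - [-1,[-0.002,0,0.08],0]
    - [-1,[-0.002,0,0.084],0]

```text
time: 9.6
eef_pos: [0.4588, -0.0954, 0.0458]
tcp_rot: [-2.173, -2.266, 0.002]
wrist_force: [-0.3, -0.1, 0.3]
width: 0.0007
gripper_force: 0.0
```

Call:
move_arm:
  deltas:
    - [-1,[0,0.004,0],0]
    - [-1,[0,0.008,0],0]
    - [-1,[0,0.012,0],0]
    - [-1,[0,0.016,0],0]
    - [-1,[0,0.02,0],0]

```text
time: 10.1
eef_pos: [0.4779, -0.0939, 0.048]
tcp_rot: [-2.171, -2.267, 0.003]
wrist_force: [-6.0, 1.5, 8.0]
width: 0.0003
gripper_force: 4.0
```

Call:
move_arm:
  deltas:
    - [-1,[0,0.003,0],0]
    - [-1,[0,0.006,0],0]
    - [-1,[0,0.009,0],0]
    - [-1,[0,0.012,0],0]
    - [-1,[0,0.012,0],0]

```text
time: 10.6
eef_pos: [0.4869, -0.09, 0.0478]
tcp_rot: [-2.163, -2.265, 0.005]
wrist_force: [-8.5, 6.0, 10.6]
width: 0.0003
gripper_force: 6.5
```

```bash
python3 - <<'E'
from h import *
s=env.get_state();print(s["eef_pos"],s["wrist_force"],s["moment"])
im,d,W=wristcloud();b,_=imaging.camera("scene")
m=(d>0)&(abs(W[...,0]-.515)<.045)&(abs(W[...,1]+.097)<.03)&(W[...,2]>.064)&(W[...,2]<.075);q=W[m];print(m.sum(),q.mean(0),q.min(0),q.max(0))
cv2.imwrite("pics/c3.png",np.hstack([cv2.resize(im[:,160:560],(400,400)),cv2.resize(b[145:265,280:400],(400,400))])[:,:,::-1])
E
```

```text
[ 0.48686528 -0.08999723  0.04782166] [-8.47307528  6.0176589  10.63721657] [1.36049715e+00 1.77108783e+00 1.47770556e-03]
1262 [ 0.50433097 -0.08394162  0.0697273 ] [ 0.47249075 -0.09252408  0.06565774] [ 0.52365731 -0.0779336   0.07498382]
```

View pics/c3.png

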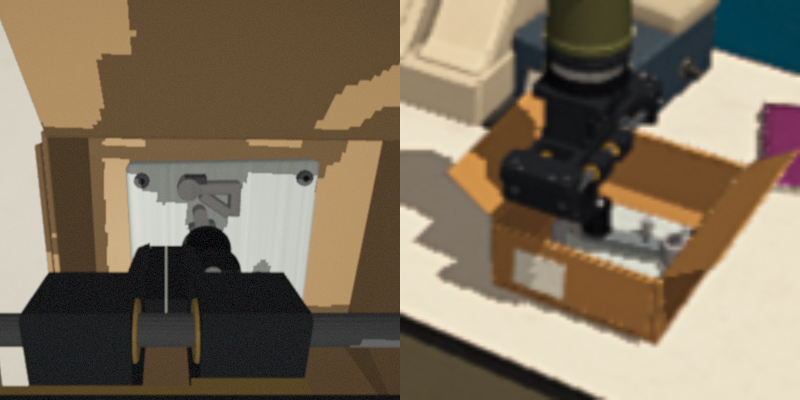

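```bash
python3 - <<'E'
from h import *
s=env.get_state();print(s["eef_pos"],s["wrist_force"])
im,d,W=wristcloud()
for u,v in [(370,242),(366,245),(373,268),(378,255),(385,262),(390,270),(345,255),(325,255),(310,255),(340,265),(356,215)]: print((u,v),W[v,u].round(4),im[v,u])
p=imaging.camera_params("wrist");K=np.array(p["K"]);H=np.linalg.inv(p["hand_eye"])
R=Rn.from_rotvec(s["tcp_rot"]).as_matrix()
for X in [s["eef_pos"],(.519,-.09,.071)]:
    c=H@np.append(R.T@(np.array(X)-s["eef_pos"]),1);print((K@(c[:3]/c[2]))[:2])
cv2.imwrite("pics/c4.png",cv2.resize(im[200:300,280:430],(750,500),interpolation=2)[:,:,::-1])
E
```

```text
[ 0.4865894  -0.0900752   0.04782463] [-8.13958769  6.92269205 10.87569868]
(370, 242) [ 0.5084 -0.0806  0.0612] [12 16 13]
(366, 245) [ 0.5064 -0.082   0.062 ] [15 18 15]
(373, 268) [ 0.5093 -0.0893  0.072 ] [103 103  97]
(378, 255) [ 0.5115 -0.0832  0.0701] [23 24 19]
(385, 262) [ 0.5155 -0.0875  0.0688] [22 17 21]
(390, 270) [ 0.5183 -0.0916  0.069 ] [19 12 20]
(345, 255) [ 0.4946 -0.0783  0.0818] [23 26 26]
(325, 255) [ 0.4858 -0.0802  0.0789] [120 121 114]
(310, 255) [ 0.479  -0.0806  0.0788] [19 24 24]
(340, 265) [ 0.4924 -0.0807  0.0867] [14 10 13]
(356, 215) [ 0.5027 -0.0745  0.0383] [106 105 100]
[326.26316173 245.93779332]
[392.44442859 269.14884075]
```

View pics/c4.png

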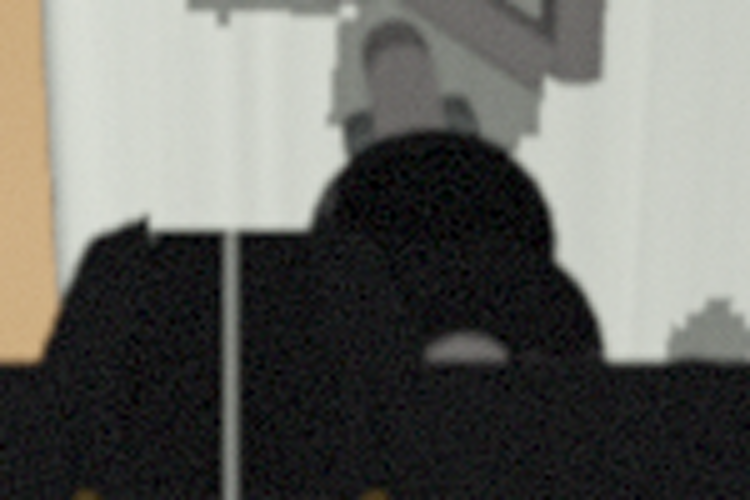

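The roller is touching the sloped flank of the fingers about 23 mm above the tips, which explains the upward and sideways force. I back off, raise the tool so the narrow tips meet the roller, and push again.

Call:
move_arm:
  deltas:
    - [-1,[-0.001,-0.012,0],0]
    - [-1,[-0.003,-0.024,0],0]
    - [-1,[-0.003,-0.026,-0.012],0]
    - [-1,[-0.003,-0.026,-0.012],0]
    - [-1,[-0.003,-0.026,-0.012],0]

```text
time: 11.25
eef_pos: [0.4673, -0.0975, 0.0603]
tcp_rot: [2.171, 2.267, 0.003]
wrist_force: [0.6, 0.1, -0.3]
width: 0.0006
gripper_force: 0.0
```

Call:
move_arm:
  deltas:
    - [-1,[0,0.006,0],0]
    - [-1,[0,0.012,0],0]
    - [-1,[0,0.018,0],0]
    - [-1,[0,0.024,0],0]
    - [-1,[0,0.026,0],0]

```text
time: 11.75
eef_pos: [0.4927, -0.0963, 0.0595]
tcp_rot: [2.172, 2.269, 0.001]
wrist_force: [-0.6, -0.1, -0.5]
width: 0.0007
gripper_force: 0.0
```

Call:
move_arm:
  deltas:
    - [-1,[0,0.003,0],0]
    - [-1,[0,0.006,0],0]
    - [-1,[0,0.009,0],0]
    - [-1,[0,0.009,0],0]

```text
time: 12.15
eef_pos: [0.501, -0.0961, 0.0596]
tcp_rot: [2.173, 2.269, 0.001]
wrist_force: [0.2, -0.5, 0.9]
width: 0.0002
gripper_force: 0.0
```

```bash
python3 - <<'E'
from h import *
s=env.get_state();print(s["eef_pos"],s["wrist_force"])
im,d,W=wristcloud();b,_=imaging.camera("scene")
for c in [("wrist",n) for n in("roller","pivot_top","pawl_nose")]:
    print(c,[(round(r["confidence"],2),(np.array(r["rect"])*[640,400,640,400]).round()) for r in models.look_for(*c)[:1]])
cv2.imwrite("pics/c5.png",np.hstack([cv2.resize(im[180:300,260:440],(600,400)),cv2.resize(b[185:225,320:340],(200,400))])[:,:,::-1])
E
```

```text
[ 0.50101375 -0.09606533  0.059627  ] [ 0.20940915 -0.54142124  0.85540863]
('wrist', 'roller') [(0.88, array([326., 218.,  43.,  55.]))]
('wrist', 'pivot_top') [(0.86, array([358., 227., 180., 161.]))]
('wrist', 'pawl_nose') [(0.64, array([346., 178.,  63.,  41.]))]
```

View pics/c5.png

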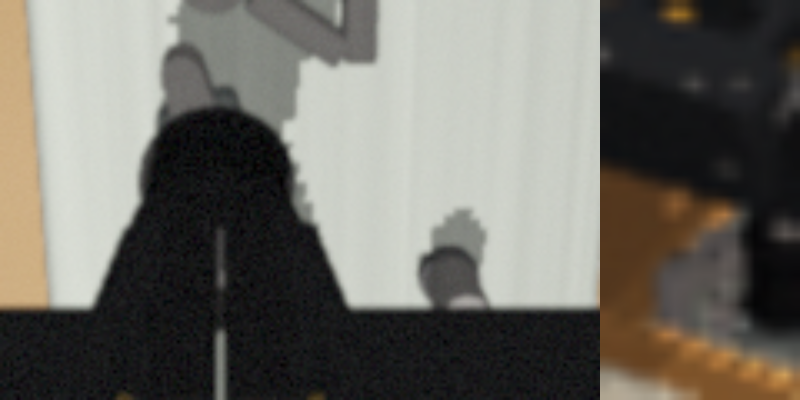

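```bash
python3 - <<'E'
from h import *
s=env.get_state();im,d,W=wristcloud()
for v in range(196,276,4): print(v,W[v,316].round(4),W[v,336].round(4),W[v,325].round(4))
for u in range(290,370,5): print(u,W[222,u].round(4),W[250,u].round(4))
E
```

```text
196 [ 0.4931 -0.0746  0.036 ] [ 0.5061 -0.0802  0.0149] [ 0.4987 -0.0804  0.0154]
200 [ 0.4932 -0.0767  0.0373] [ 0.5062 -0.0828  0.0156] [ 0.4988 -0.0831  0.0157]
204 [ 0.4933 -0.0789  0.0382] [ 0.5063 -0.0854  0.0162] [ 0.4989 -0.0858  0.0159]
208 [ 0.4934 -0.0817  0.0376] [ 0.5065 -0.0883  0.0161] [ 0.4988 -0.0824  0.0347]
212 [ 0.4934 -0.0846  0.0364] [ 0.5067 -0.0914  0.0154] [ 0.4989 -0.0827  0.0411]
216 [ 0.4936 -0.0856  0.0407] [ 0.5055 -0.0848  0.0416] [ 0.499  -0.0844  0.0434]
220 [ 0.4938 -0.0858  0.047 ] [ 0.5054 -0.0854  0.0468] [ 0.499  -0.0844  0.0502]
224 [ 0.494  -0.0858  0.0534] [ 0.5052 -0.0855  0.0529] [ 0.499  -0.0841  0.0572]
228 [ 0.4942 -0.0858  0.0594] [ 0.5051 -0.0861  0.0575] [ 0.4989 -0.0826  0.0668]
232 [ 0.4944 -0.0845  0.0681] [ 0.5047 -0.0838  0.0685] [ 0.499  -0.0845  0.0675]
236 [ 0.4944 -0.0866  0.0683] [ 0.5048 -0.0858  0.0693] [ 0.4991 -0.0857  0.0699]
240 [ 0.4945 -0.0884  0.0694] [ 0.5049 -0.0881  0.0691] [ 0.4992 -0.0883  0.0693]
244 [ 0.4946 -0.091   0.0687] [ 0.505  -0.0904  0.069 ] [ 0.4993 -0.0905  0.0694]
248 [ 0.4948 -0.0868  0.0823] [ 0.
[... 735 characters left out ...]
3] [ 0.4898 -0.0858  0.0869]
310 [ 0.4902 -0.0889  0.0426] [ 0.4921 -0.0865  0.0853]
315 [ 0.4933 -0.0861  0.0495] [ 0.4945 -0.0855  0.0871]
320 [ 0.4962 -0.085   0.0522] [ 0.4968 -0.0866  0.0847]
325 [ 0.499  -0.0847  0.0526] [ 0.4992 -0.0868  0.0841]
330 [ 0.5018 -0.0846  0.0526] [ 0.5015 -0.086   0.0854]
335 [ 0.5047 -0.0852  0.0506] [ 0.5039 -0.0868  0.0837]
340 [ 0.5078 -0.0868  0.0461] [ 0.5062 -0.0862  0.0846]
345 [ 0.5112 -0.0887  0.0409] [ 0.5084 -0.0848  0.0873]
350 [ 0.5167 -0.0985  0.0145] [ 0.5107 -0.0847  0.0873]
355 [ 0.52   -0.0978  0.016 ] [ 0.5129 -0.0844  0.0877]
360 [ 0.5236 -0.0981  0.0148] [ 0.525  -0.1188  0.0158]
365 [ 0.5269 -0.0977  0.0157] [ 0.5286 -0.1188  0.0154]
```

The point cloud shows the fingertips ending near z 0.08, about 20 mm above the reported TCP, so they are above the roller top (0.070). I back off and go lower behind the roller.

Call:
move_arm:
  deltas:
    - [-1,[0.001,-0.015,0],0]
    - [-1,[0.002,-0.03,0],0]
    - [-1,[0.002,-0.043,0],0]
    - [-1,[0.002,-0.043,0.012],0]
    - [-1,[0.002,-0.043,0.024],0]

```text
time: 12.95
eef_pos: [0.4584, -0.096, 0.0349]
tcp_rot: [2.172, 2.268, 0.002]
wrist_force: [1.0, -0.0, 0.4]
width: 0.0006
gripper_force: 0.0
```

```bash
python3 - <<'E'
from h import *
imaging.camera("top")
s=env.get_state();im,d,W=wristcloud();print(s["eef_pos"],s["wrist_force"])
p=imaging.camera_params("wrist");K=np.array(p["K"]);H=np.linalg.inv(p["hand_eye"])
for t in [(0,0,0),(.009,0,0),(.009,0,-.02)]:
    c=H@np.append(t,1);print((K@(c[:3]/c[2]))[:2])
for v in range(224,264,3): print(v,W[v,318].round(4),W[v,334].round(4))
cv2.imwrite("pics/c6.png",cv2.resize(im[180:300,260:440],(720,480))[:,:,::-1])
E
```

```text
[ 0.45786936 -0.09570095  0.03319757] [-0.32245534 -0.1971775  -1.47275155]
[326.28695592 245.94505305]
[326.30816319 230.87519667]
[326.37075291 246.68133378]
224 [ 0.4525 -0.0955  0.0011] [ 0.4623 -0.0899  0.0141]
227 [ 0.4526 -0.0971  0.0021] [ 0.4624 -0.0919  0.0141]
230 [ 4.527e-01 -1.002e-01 -2.000e-04] [ 0.4625 -0.0939  0.0139]
233 [ 0.4528 -0.1014  0.0019] [ 0.4626 -0.0959  0.0139]
236 [ 0.4528 -0.1041  0.0007] [ 0.4627 -0.098   0.0136]
239 [ 0.4529 -0.1059  0.0013] [ 0.4628 -0.1001  0.0133]
242 [ 4.530e-01 -1.085e-01  3.000e-04] [ 0.463  -0.1023  0.013 ]
245 [ 0.4534 -0.0863  0.0526] [ 0.4612 -0.0856  0.0533]
248 [ 0.4535 -0.086   0.0566] [ 0.4611 -0.0859  0.0561]
251 [ 0.4535 -0.0861  0.0595] [ 0.461  -0.0858  0.0595]
254 [ 0.4536 -0.0862  0.0625] [ 0.461  -0.0859  0.0624]
257 [ 0.4537 -0.0863  0.0653] [ 0.4609 -0.0857  0.0658]
260 [ 0.4537 -0.0861  0.0686] [ 0.4608 -0.0859  0.0683]
263 [ 0.4538 -0.0863  0.071 ] [ 0.4608 -0.0861  0.0708]
```

View pics/c6.png

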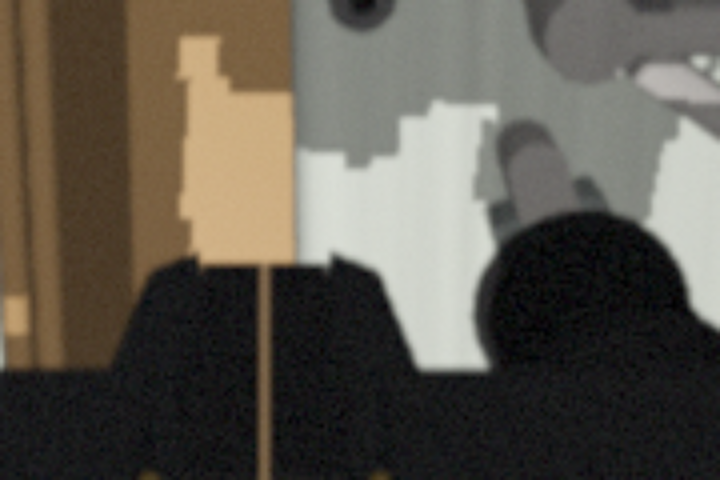

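The tips now end at about z 0.053, behind the roller (px 585,290), with about 18 mm of overlap. Pushing now.

Call:
move_arm:
  deltas:
    - [-1,[0,0.005,0],0]
    - [-1,[0,0.01,0],0]
    - [-1,[0,0.015,0],0]
    - [-1,[0,0.02,0],0]
    - [-1,[0,0.025,0],0]

```text
time: 13.55
eef_pos: [0.478, -0.0926, 0.0354]
tcp_rot: [-2.165, -2.264, 0.007]
wrist_force: [-9.4, 5.9, 3.9]
width: 0.0006
gripper_force: 4.1
```

Call:
move_arm:
  deltas:
    - [-1,[0,0.004,0],0]
    - [-1,[0,0.008,0],0]
    - [-1,[0,0.012,0],0]
    - [-1,[0,0.016,0],0]
    - [-1,[0,0.016,0],0]

```text
time: 14.05
eef_pos: [0.4911, -0.0898, 0.035]
tcp_rot: [-2.159, -2.262, 0.01]
wrist_force: [-11.0, 9.0, 5.5]
width: 0.0003
gripper_force: 5.5
```

Call:
move_arm:
  deltas:
    - [-1,[0.001,0.004,0],0]
    - [-1,[0.002,0.008,0],0]
    - [-1,[0.002,0.012,0],0]
    - [-1,[0.002,0.015,0],0]
    - [-1,[0.002,0.015,0],0]

```text
time: 14.55
eef_pos: [0.5072, -0.0875, 0.035]
tcp_rot: [-2.16, -2.263, 0.008]
wrist_force: [-10.1, 7.0, 4.1]
width: 0.0005
gripper_force: 4.9
```

```bash
python3 - <<'E'
from h import *
s=env.get_state();print(s["eef_pos"],s["wrist_force"],s["moment"])
im,d,W=wristcloud();b,_=imaging.camera("scene")
for r in models.look_for("wrist","roller")[:1]: print(r)
cv2.imwrite("pics/c7.png",np.hstack([cv2.resize(im[150:300,270:430],(420,400)),cv2.resize(b[175:235,310:365],(370,400))])[:,:,::-1])
E
```

```text
[ 0.50716469 -0.08748236  0.03496245] [-10.11937846   6.96031936   4.13281236] [1.41843777 2.05696092 0.02454043]
{'rect': [0.5799, 0.7488, 0.1202, 0.438], 'confidence': 0.76}
```

View pics/c7.png

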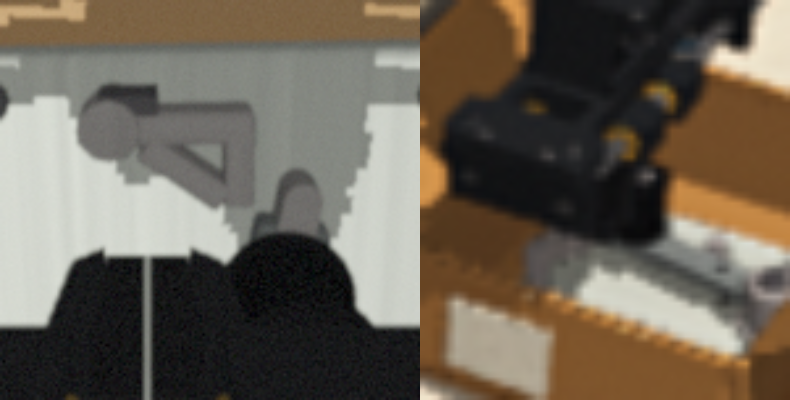

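The arm end (px 300,185) has passed the pawl nose (px 235,195). I keep pushing towards the stop.

Call:
move_arm:
  deltas:
    - [-1,[0,0.003,0],0]
    - [-1,[0,0.006,0],0]
    - [-1,[0,0.009,0],0]
    - [-1,[0,0.012,0],0]
    - [-1,[0,0.012,0],0]

```text
time: 15.2
eef_pos: [0.5161, -0.0872, 0.0347]
tcp_rot: [-2.159, -2.259, 0.014]
wrist_force: [-13.4, 7.5, 7.5]
width: 0.0005
gripper_force: 7.1
```

Call:
move_arm:
  deltas:
    - [-1,[0,0.002,0],0]
    - [-1,[0,0.004,0],0]
    - [-1,[0,0.004,0],0]

```text
time: 15.5
eef_pos: [0.5163, -0.0871, 0.0346]
tcp_rot: [-2.156, -2.255, 0.021]
wrist_force: [-18.7, 6.3, 12.5]
width: 0.0005
gripper_force: 10.0
```

Call:
move_arm:
  deltas:
    - [-1,[0,0.002,0],0]
    - [-1,[0,0.004,0],0]
    - [-1,[0,0.004,0],0]

```text
time: 15.8
eef_pos: [0.5164, -0.087, 0.0345]
tcp_rot: [-2.153, -2.25, 0.029]
wrist_force: [-24.6, 7.2, 17.1]
width: 0.0005
gripper_force: 13.2
```

The TCP is stalled at x 0.516 while the force climbs to 25 N, which looks like the stop. I confirm the arm angle from the depth data and check the flaps.

```bash
python3 - <<'E'
from h import *
from scipy.optimize import least_squares
im,d,W=wristcloud()
m=(d>0)&(W[...,2]>.044)&(W[...,2]<.066)&(W[...,0]>.528)&(W[...,0]<.57)&(W[...,1]>-.105)&(W[...,1]<-.06)
q=W[m];print(len(q),q.min(0),q.max(0))
r=least_squares(lambda p:np.hypot(q[:,0]-p[0],q[:,1]-p[1])-.0138,[.544,-.095],loss="soft_l1",f_scale=.001);print("roller",r.x.round(4))
t=W[(d>0)&(W[...,2]>.03)&(W[...,2]<.046)&(abs(W[...,0]-.55)<.02)&(W[...,1]>-.08)&(W[...,1]<-.066)];print("tip",len(t),np.median(t,0),t.min(0),t.max(0))
flaps("top");flaps("scene");s=env.get_state();print(s["eef_pos"],s["wrist_force"])
E
```

```text
720 [ 0.52805585 -0.09042439  0.04401531] [ 0.55677865 -0.0749354   0.06591506]
roller [ 0.5444 -0.0953]
tip 385 [ 0.54739903 -0.07600776  0.03695646] [ 0.54008671 -0.07997414  0.03008774] [ 0.55331822 -0.0701836   0.04262932]
top 1 33 angle 2.5 y [0.127 0.136] z 0.118
top -1 634 angle 2.43 y [0.085 0.129] z 0.114
scene 1 483 angle 2.46 y [0.088 0.13 ] z 0.115
scene -1 356 angle 2.47 y [0.09  0.133] z 0.114
[ 0.51638486 -0.08704492  0.03452753] [-24.04678366   7.46880971  16.1020661 ]
```

The roller is at (0.5444, -0.0953), against a predicted stop position of (0.544, -0.095). Both flaps hold at about 2.45 rad and the push is steady, so I hand in.

```bash
python3 -c "
from plant import order
print(order.job_done())"
```

```text
the job is handed in; nothing more can be done
None
```

The job is handed in at about 16 s: both side flaps lean outward at about 2.45 rad, and the fingertips are still holding the tensioner's roller against its end stop with about 24 N along the push. The beaker, tape roll and slide carton were never approached, though I did not re-measure them at the end.

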